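Load a camera into the free pocket and slide the tray under the instrument shelf

ROBOT

A 7-joint arm with a two-finger parallel gripper is mounted at the origin on the work surface. World frame = base frame: x ahead of the robot, y to its left, z up, the work surface at z = 0. Lengths are in m, angles in rad, forces in N, time in s.
With the tool pointing down it reaches from about 0.35 to 0.9 m from the base axis. Payload 19.9 kg.
Tool frame: the origin (TCP) lies between the finger pads; the fingertips stand 8 mm ahead of it and the grasp point (between the pads) lies 11 mm behind it; y points along the fingers, z is the direction in which the jaws open and shut, and the axes are right-handed (so a half turn about y gives the same grasp; the last joint's range is limited). The gripper opens to 85 mm and grips with 20 to 120 N. Pads are 22 mm wide; open, the fingers measure 114 mm over their backs; the gripper's body (76 mm by 85 mm) begins 54 mm behind the grasp point. The pads swing forward as they close: fully open they stand 13 mm farther back than shut.
Start: joints at [1.284, 0.417, -0.01, 1.614, 0.005, 1.111, -0.053], TCP at [0.152, -0.606, 0.239] pointing down, gripper open.
Joint ranges: [-2.81, 2.81], [-0.39, 2.02], [-1.27, 1.25], [0.06, 2.57], [-1.19, 4.33], [0.19, 2], [-2.82, 2.82]. Speed limits (rad/s): [1.89, 1.89, 2.39, 2.39, 3.01, 3.01, 3.01].

INTERFACE

Orientations are given as a unit quaternion [w, x, y, z].
In Python, from cell import monitor, viewer, finish_job gives the robot as it stands.
- The arm moves only by the tool carry_out, never from a script. Its argument "series" is a list that holds one entry, the list of rows, each a list of 7 numbers: the gripper command: -1 is shut, 1 is fully open, values between are in proportion, then the shift along the tool's x, y, z in m, then the turn, a rotation vector about the tool's x, y, z in rad. A call has 1 to 10 rows; each row is the pose to reach, as a shift and turn from the pose commanded when the call began, along the tool's axes at that moment; what a row does not reach only later rows make up. A row lasts 1/10 s, in which the tool goes at most 50 mm and 8.59 degrees, less where a joint would pass 70% of its speed; a pose out of reach is approached as far as the arm can. A call with a gripper value outside its range is refused whole. The fingers move at their own pace and stop on an object; the grip force is fixed at half the most. Time passes only in rows, so rows that repeat a pose let the fingers close. It gives the time, the measured TCP pose, the force and the opening at its end, in the units of the state.
- monitor.state(): the state, without advancing time (a new reading comes with each control period).
- viewer.grab_frame(name): name is "scene" or "top" or "wrist"; returns the picture (384x512x3 uint8, red, green, blue); there is no depth.
- viewer.camera_info(name): a dict with "camera_matrix" (3x3 intrinsics, pixels), "R" (3x3) and "t" (3): a world point X has camera coordinates R X + t; the wrist camera has in their place "hand_eye" (4x4, takes a point from camera to tool coordinates, whose origin is the TCP and whose axes are the tool frame's). Camera axes: x right, y down, z forward; pixel columns grow to the right and rows downward; lengths in m; the calibration is good to about 2 mm. A picture is of the moment at which its call begins: read the wrist's pose just before it. camera_info takes no time and is no camera call.
- finish_job(): hands the job in, once; it reports no verdict.
The state is a dict: "time_s": time; "joint_positions": joint angles; "joint_vel": joint speeds; "effort": joint torques, N m; "eef_pos": TCP position; "eef_rot": TCP orientation; "ft_force": force on the tool from outside, world axes, zero at the start; "ft_torque": the same for the moment, N m; "gripper_width": finger opening in m.
Only numpy, scipy, OpenCV 4.12 (cv2) and the standard library are available. Lean on these libraries where they do the work, as an engineer would, in place of code of your own. Each camera call takes 0.05 s, during which the arm holds its last target.

TASK

Feel the six covered pockets of the sample tray by pressing gently on their plates to find the one that is free, and set the camera module upright, lens up, in that pocket so that it sinks down fully, and let go. Then, keeping the tray on the bench, slide it under the instrument shelf until its whole block is beneath the deck and only the bar with the tab sticks out, without anything touching the shelf, and let go. Leave the bottle, the tape and the screwdriver alone and do not tip the camera over.

Things in the scene. Friction and masses are not known exactly. Their poses are not given: they have to be found in the camera images.
- tray: Loose white plastic tray, about 1.2 kg: block 182 mm (its x) by 124 mm (its y), 38 mm high. Origin: centre of its underside, z up. Six pockets 50 mm square, 58 mm pitch (3 along x, 2 along y), each closed by a spring-lifted plate. Samples also go in from underneath: five pockets hide one under the plate, one pocket is free; all look alike. A bar from the middle of its -y side ends in an upright tab.
- tray_tab (a point): Grip point on the tray's upright tab, 32 mm above the bench. Tab: 14 mm thick along the tray's x (grip across this), 30 mm long along the tray's y, 50 mm high. It lies 167 mm from the tray's origin towards its -y (105 mm outside the block); axes are the tray's. The flat bar joining it to the block is 30 mm wide, 6 mm thick.
- camera_mid (a point): Black camera module standing on the bench lens up, 60 mm high, about 0.2 kg: square housing 44 mm by 44 mm, 24 mm high, with a round barrel of 28 mm diameter, 36 mm long, standing on its middle. This point is its centre, 30 mm above its underside; z up through the barrel, x and y square to the housing's sides.
- camera_barrel (a point): Point to grip on the camera module: on the barrel's axis, 48 mm above the module's underside (24 mm above the housing's top, 12 mm below the barrel's top). Gripped lower, by the housing, it does not go into a pocket.
- shelf_edge (a point): Middle of the lower front edge of the fixed shelf's deck, 88 mm above the bench; y runs level into the shelf, z up. Deck: 300 mm wide (its x, 150 mm each side), 200 mm deep (to +y), 14 mm thick; on it an instrument, 50 mm back from the edge, up to 235 mm above the bench. Below the deck it is open at front and both sides; a back panel stands 190 mm in from the edge.
- corner_near_a (a point): Top corner of the tray's block at its -x, -y (the tab's side); 38 mm above the bench.
- corner_near_b (a point): Top corner of the tray's block at its +x, -y (the tab's side).
- corner_far_a (a point): Top corner of the tray's block at its -x, +y (away from the tab).
- corner_far_b (a point): Top corner of the tray's block at its +x, +y (away from the tab).
- bottle: Bystander: white bottle, 54 mm diameter, 130 mm high; origin at the centre of its underside.
- tape: Bystander: roll of paper tape, 90 mm diameter, 24 mm high, lying flat; origin at the centre of its underside.
- driver: Bystander: screwdriver lying on the bench.
- plate_1: Grey plate, 48 mm square, closing the pocket at (-58, -29) mm from the tray's origin along the tray's x, y. Origin: centre of its top, at rest 36 mm above the bench, 2 mm below the rim. Over the free pocket a push under 2 N (or the camera's weight) sinks it 18 mm to a stop, it springs back when let go; over a sample it gives under 2 mm, then resists stiffly (foam-backed, 3 N/mm, hard stop 5 mm further).
- plate_2: Grey plate, 48 mm square, closing the pocket at (0, -29) mm from the tray's origin along the tray's x, y. Origin: centre of its top, at rest 36 mm above the bench, 2 mm below the rim. Over the free pocket a push under 2 N (or the camera's weight) sinks it 18 mm to a stop, it springs back when let go; over a sample it gives under 2 mm, then resists stiffly (foam-backed, 3 N/mm, hard stop 5 mm further).
- plate_3: Grey plate, 48 mm square, closing the pocket at (+58, -29) mm from the tray's origin along the tray's x, y. Origin: centre of its top, at rest 36 mm above the bench, 2 mm below the rim. Over the free pocket a push under 2 N (or the camera's weight) sinks it 18 mm to a stop, it springs back when let go; over a sample it gives under 2 mm, then resists stiffly (foam-backed, 3 N/mm, hard stop 5 mm further).
- plate_4: Grey plate, 48 mm square, closing the pocket at (-58, +29) mm from the tray's origin along the tray's x, y. Origin: centre of its top, at rest 36 mm above the bench, 2 mm below the rim. Over the free pocket a push under 2 N (or the camera's weight) sinks it 18 mm to a stop, it springs back when let go; over a sample it gives under 2 mm, then resists stiffly (foam-backed, 3 N/mm, hard stop 5 mm further).
- plate_5: Grey plate, 48 mm square, closing the pocket at (0, +29) mm from the tray's origin along the tray's x, y. Origin: centre of its top, at rest 36 mm above the bench, 2 mm below the rim. Over the free pocket a push under 2 N (or the camera's weight) sinks it 18 mm to a stop, it springs back when let go; over a sample it gives under 2 mm, then resists stiffly (foam-backed, 3 N/mm, hard stop 5 mm further).
- plate_6: Grey plate, 48 mm square, closing the pocket at (+58, +29) mm from the tray's origin along the tray's x, y. Origin: centre of its top, at rest 36 mm above the bench, 2 mm below the rim. Over the free pocket a push under 2 N (or the camera's weight) sinks it 18 mm to a stop, it springs back when let go; over a sample it gives under 2 mm, then resists stiffly (foam-backed, 3 N/mm, hard stop 5 mm further).
Things that resemble listed ones, but are neither listed nor needed, are in the scene too. What is shaped like the part that bears camera_mid but purple is not meant.

How it is judged:
On the way, in this order (a step that is already met when the one before it is completed fails the run):
1. the camera module is seated fully in the free pocket and let go (z of camera_mid in the frame of tray between 0.042 and 0.053 m and x of camera_mid in the frame of tray between -0.085 and 0.085 m and y of camera_mid in the frame of tray between -0.056 and 0.056 m and angle between camera_mid's own z axis and vertical below 0.12 rad and contact force between the fingers and camera below 0.1 N), for 0.3 s.
2. the tray's whole block is under the shelf's deck, camera still seated (z of camera_mid in the frame of tray between 0.042 and 0.053 m and x of camera_mid in the frame of tray between -0.085 and 0.085 m and y of camera_mid in the frame of tray between -0.056 and 0.056 m and angle between camera_mid's own z axis and vertical below 0.12 rad and x of corner_near_a in the frame of shelf_edge between -0.151 and 0.151 m and y of each of corner_near_a, corner_near_b, corner_far_a, corner_far_b in the frame of shelf_edge above -0.001 m and x of corner_near_b in the frame of shelf_edge between -0.151 and 0.151 m and x of corner_far_a in the frame of shelf_edge between -0.151 and 0.151 m and x of corner_far_b in the frame of shelf_edge between -0.151 and 0.151 m), for 0.2 s.
At the end, for the whole second after the job is handed in: The camera module stands upright (within 0.12 rad) in a pocket of the tray, sunk to the stop (within 5 mm); all four corners of the tray's block are under the shelf's deck (within 1 mm); the tray lies flat on the bench; all is released and at rest (all of step 2 and contact force between the fingers and camera below 0.1 N and linear speed of each of tray, camera below 0.02 m/s and height (world z) of tray below 0.005 m); the robot touches nothing.
It fails at once if something touches the shelf or its instrument (more than 2 N) (contact force between shelf and anything else above 2 N).
It fails at once if a pocket plate is pressed with more than 40 N (contact force between any of plate_1, plate_2, plate_3, plate_4, plate_5, plate_6 and the fingers above 40 N or contact force between any of plate_1, plate_2, plate_3, plate_4, plate_5, plate_6 and camera above 40 N).
It fails at once if the camera module is tipped over (more than 0.6 rad) (angle between camera_mid's own z axis and vertical above 0.6 rad).
It fails at once if the tray is lifted more than 20 mm off the bench (height (world z) of tray above 0.02 m).
It fails at once if a bystander (bottle, tape, screwdriver) is moved more than 30 mm (distance of any of bottle, tape, driver from where it was at the start of the episode above 0.03 m).
It also fails if it takes over 72 s, if anything falls off the work surface, if the arm or the gripper's body presses on something with over 40 N, if the wrist force passes 120 N, or if a joint passes its speed limit or range.

## Working session

There is one attempt and no reset: what is moved stays moved. The work goes in short steps, Python scripts to look and compute and a tool call to move; the robot and the scene stay as the last step left them, time stands still between calls to the robot, and variables do not carry over. Pictures are saved under pics/ and viewed, and the job is handed in when it is done.

Besides the shell and the picture viewer there is one more tool, called after "Request:" in YAML: its name, and indented under it one key for each argument. carry_out: Moves the arm, as the interface text tells. Its arguments: {"type":"object","properties":{"series":{"type":"array","items":{"type":"array","items":{"type":"array","items":{"type":"number"}}}}},"required":["series"]}

```bash
mkdir -p pics
cat > h.py <<'E'
import numpy as np, cv2
from scipy.spatial.transform import Rotation as R
from cell import monitor, viewer, finish_job
def snap(n,f):
    s=monitor.state(); im=viewer.grab_frame(n); cv2.imwrite(f'pics/{f}.png',im[:,:,::-1]); return s,im
def cam(n,s=None):
    c=viewer.camera_info(n);K=np.array(c['camera_matrix'])
    if 'hand_eye' in c:
        H=np.array(c['hand_eye']);q=s['eef_rot'];Rt=R.from_quat([q[1],q[2],q[3],q[0]]).as_matrix()
        Rw=Rt@H[:3,:3];p=Rt@H[:3,3]+np.array(s['eef_pos']); return K,Rw.T,-Rw.T@p
    return K,np.array(c['R']),np.array(c['t'])
def px2w(n,uv,z,s=None):
    K,Rr,t=cam(n,s);d=Rr.T@np.linalg.inv(K)@np.array([uv[0],uv[1],1.]);o=-Rr.T@t
    return o+d*(z-o[2])/d[2]
def w2px(n,X,s=None):
    K,Rr,t=cam(n,s);p=K@(Rr@np.array(X)+t);return p[:2]/p[2]
def totool(s,v):
    q=s['eef_rot'];return R.from_quat([q[1],q[2],q[3],q[0]]).inv().apply(v)
E
python3 - <<'E'
from h import *
for n in('top','scene','wrist'):
    s,im=snap(n,n+'0')
print(s)
q=s['eef_rot'];print(R.from_quat([q[1],q[2],q[3],q[0]]).as_matrix().round(3))
E
```

```text
{'time_s': 0.1, 'joint_positions': array([ 1.28348891,  0.41792293, -0.01031482,  1.61407017,  0.0046871 ,
        1.11070954, -0.05297276]), 'joint_vel': array([-0.00014356, -0.00091297,  0.0012601 , -0.00255763,  0.00191067,
        0.00223893,  0.00185176]), 'effort': array([ 6.89674152e-05, -8.65823364e+01,  6.79858234e-01, -4.35636878e+01,
        1.91680819e-02,  5.04646232e-03, -1.62427682e-05]), 'eef_pos': array([ 0.15202028, -0.6059345 ,  0.23873579]), 'eef_rot': array([ 0.08663044, -0.08677253,  0.70214843, -0.70139381]), 'ft_force': array([-0.20327697, -0.26922892,  0.16145016]), 'ft_torque': array([ 0.02913296, -0.00604766, -0.01005233]), 'gripper_width': 0.08545502395018971}
[[-0.97  -0.     0.243]
 [-0.243  0.001 -0.97 ]
 [ 0.    -1.    -0.001]]
```

Run:
```python
from h import *
for n in('top','scene'):
  K,r,t=cam(n);print(n,(-r.T@t).round(3),r.round(2).tolist(),K[0,0])
print(viewer.camera_info('wrist'))
```

```text
top [ 0.475 -0.115  1.392] [[0.01, -1.0, 0.0], [-0.99, -0.01, -0.12], [0.12, -0.0, -0.99]] 479.81236145659
scene [1.097 0.143 0.874] [[-0.45, 0.89, -0.01], [0.74, 0.36, -0.57], [-0.5, -0.26, -0.82]] 349.3458498948479
{'camera_matrix': array([[318.21523911,   0.        , 257.52762948],
       [  0.        , 318.21523911, 189.53324466],
       [  0.        ,   0.        ,   1.        ]]), 'hand_eye': array([[ 8.90255444e-04,  9.60528782e-01,  2.78179197e-01,
        -7.10231040e-02],
       [ 2.53697393e-04, -2.78179515e-01,  9.60529069e-01,
        -1.34165375e-01],
       [ 9.99999572e-01, -7.84542896e-04, -4.91334476e-04,
        -9.04359527e-04],
       [ 0.00000000e+00,  0.00000000e+00,  0.00000000e+00,
         1.00000000e+00]])}
```

View pics/top0.png

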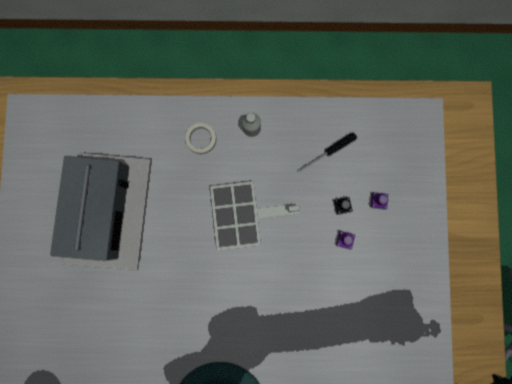

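View pics/scene0.png

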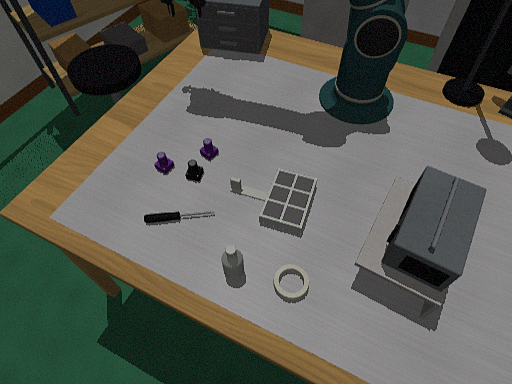

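View pics/wrist0.png

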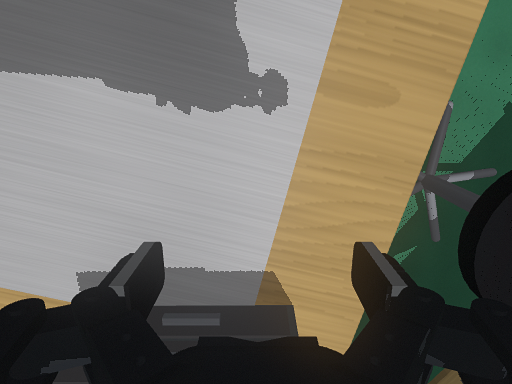

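Run:
```python
from h import *
im=cv2.imread('pics/top0.png')
a=cv2.resize(im[170:260,200:400],None,fx=4,fy=4,interpolation=cv2.INTER_CUBIC);cv2.imwrite('pics/c1.png',a)
a=cv2.resize(im[140:285,40:165],None,fx=4,fy=4,interpolation=cv2.INTER_CUBIC);cv2.imwrite('pics/c2.png',a)
```

```text
(no output)
```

View pics/c1.png

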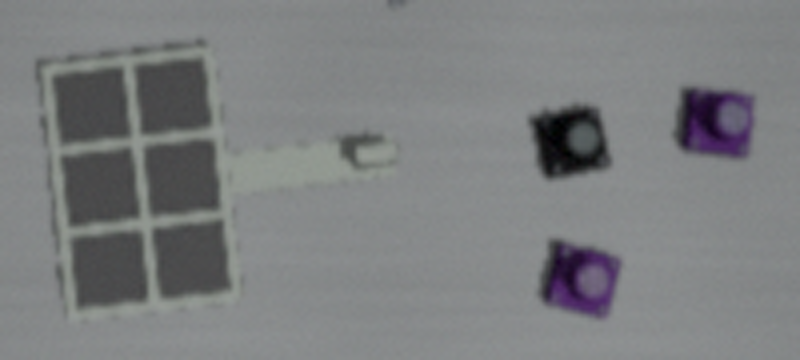

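View pics/c2.png

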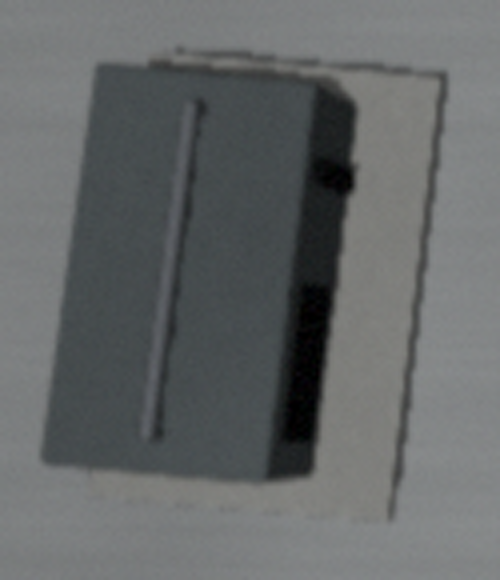

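Run:
```python
from h import *
def c(p,o): return ((p[0]+.5)/4-.5+o[0],(p[1]+.5)/4-.5+o[1])
o=(200,170)
P=[px2w('top',c(p,o),.038) for p in[(238,297),(208,42),(72,316),(40,62)]]
for p in P:print(p.round(4))
ctr=np.mean(P,0);yd=(P[2]+P[3]-P[0]-P[1]);xd=P[1]+P[3]-P[0]-P[2]
print('tray',ctr,np.linalg.norm(yd)/2,np.linalg.norm(xd)/2,np.degrees(np.arctan2(yd[1],yd[0]))-90,np.degrees(np.arctan2(xd[1],xd[0])))
print('tab top',px2w('top',c((377,152),o),.05))
print('barrel',px2w('top',c((583,140),o),.06), [px2w('top',c(p,o),.06) for p in[(733,119),(593,281)]])
print('housing', [px2w('top',c(p,o),.024) for p in [(533,118),(598,107),(609,167),(548,178)]])
o=(40,140)
A=px2w('top',c((443,73),o),.102);B=px2w('top',c((390,520),o),.102)
print('shelf',A,B,(A+B)/2,np.linalg.norm(A-B),np.degrees(np.arctan2(*(A-B)[[1,0]])))
print('bottle',px2w('top',(252,118),.13),'tape',px2w('top',(201,138),.024),[px2w('top',p,.0) for p in[(299,170),(355,135)]])
```

```text
[ 0.4632 -0.107   0.038 ]
[ 0.6428 -0.0838  0.038 ]
[0.449  0.0089 0.038 ]
[0.6274 0.0352 0.038 ]
tray [ 0.54557692 -0.03666564  0.038     ] 0.11839030922670726 0.18067820883069644 7.181249920414942 7.872126404839877
tab top [ 0.56478765 -0.20331689  0.05      ]
barrel [ 0.57376871 -0.34594305  0.06      ] [array([ 0.58937103, -0.45064883,  0.06      ]), array([ 0.4764765 , -0.35169072,  0.06      ])]
housing [array([ 0.59188266, -0.31658478,  0.024     ]), array([ 0.60020472, -0.36319732,  0.024     ]), array([ 0.55733192, -0.37049755,  0.024     ]), array([ 0.5491009 , -0.32690628,  0.024     ])]
shelf [0.69333222 0.19111664 0.102     ] [0.39326531 0.21494276 0.102     ] [0.54329876 0.2030297  0.102     ] 0.3010113569253503 -4.539914786629569
bottle [ 0.79995878 -0.08497476  0.13      ] tape [0.76639866 0.06493741 0.024     ] [array([ 0.67868553, -0.22149209,  0.        ]), array([ 0.78488549, -0.38726645,  0.        ])]
```

Request:
carry_out:
  series:
    - [[-1,-0.519,-0.02,-0.453,0,-1.457,0],[-1,-0.519,-0.02,-0.453,0,-1.457,0],[-1,-0.519,-0.02,-0.453,0,-1.457,0],[-1,-0.519,-0.02,-0.453,0,-1.457,0],[-1,-0.519,-0.02,-0.453,0,-1.457,0],[-1,-0.519,-0.02,-0.453,0,-1.457,0],[-1,-0.519,-0.02,-0.453,0,-1.457,0],[-1,-0.519,-0.02,-0.453,0,-1.457,0],[-1,-0.519,-0.02,-0.453,0,-1.457,0],[-1,-0.519,-0.02,-0.453,0,-1.457,0]]

```text
time_s: 1.15
eef_pos: [0.438, -0.194, 0.254]
eef_rot: [-0.533, 0.533, -0.464, 0.465]
ft_force: [1.3, -1.3, 1.0]
gripper_width: -0.0002
```

```bash
cat >> h.py <<'E'
def goto(x,y,z,yaw=None,s=None):
    "print shift/turn in tool axes; yaw=deg angle of tool z axis in world"
    s=s or monitor.state();q=s['eef_rot'];M=R.from_quat([q[1],q[2],q[3],q[0]])
    sh=M.inv().apply(np.array([x,y,z])-s['eef_pos'])
    if yaw is None: zz=M.as_matrix()[:,2];a=np.arctan2(zz[1],zz[0])
    else:a=np.radians(yaw)
    T=np.array([[np.sin(a),0,np.cos(a)],[-np.cos(a),0,np.sin(a)],[0,-1,0]])
    rv=(M.inv()*R.from_matrix(T)).as_rotvec()
    print('t',round(s['time_s'],2),'pos',s['eef_pos'].round(4),'F',s['ft_force'].round(1),'shift',sh.round(4),'turn',rv.round(4),'w',round(s['gripper_width'],4))
E
python3 -c "
from h import *
goto(.545,-.04,.26,7.5)"
```

```text
t 1.15 pos [ 0.438 -0.194  0.254] F [ 1.3 -1.3  1. ] shift [-0.1379 -0.006   0.1271] turn [-0.0002  0.0069  0.0005] w -0.0002
```

Request:
carry_out:
  series:
    - [[-1,-0.138,-0.006,0.127,0,0.007,0],[-1,-0.138,-0.006,0.127,0,0.007,0],[-1,-0.138,-0.006,0.127,0,0.007,0],[-1,-0.138,-0.006,0.127,0,0.007,0],[-1,-0.138,-0.006,0.127,0,0.007,0],[-1,-0.138,-0.006,0.127,0,0.007,0]]

```text
time_s: 1.75
eef_pos: [0.545, -0.0417, 0.2594]
eef_rot: [-0.531, 0.531, -0.468, 0.467]
ft_force: [-1.0, -0.7, 0.1]
gripper_width: 0.0002
```

```bash
python3 -c "
from h import *
import pickle
s,im=snap('wrist','w1');pickle.dump(s,open('w1.pkl','wb'))
goto(.545,-.04,.26,7.5)
"
```

```text
t 1.8 pos [ 0.5447 -0.0428  0.2594] F [-0.3 -1.1  0.9] shift [-0.0027 -0.0006  0.0006] turn [ 0.0008 -0.0061  0.    ] w 0.0002
```

View pics/w1.png

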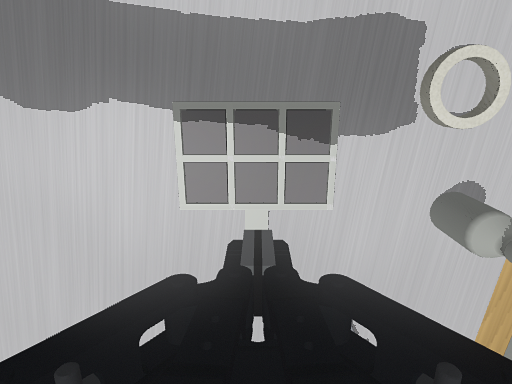

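Run:
```python
from h import *
im=cv2.imread('pics/w1.png')
a=cv2.resize(im[92:240,165:350],None,fx=4,fy=4,interpolation=cv2.INTER_CUBIC);cv2.imwrite('pics/c3.png',a)
```

```text
(no output)
```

View pics/c3.png

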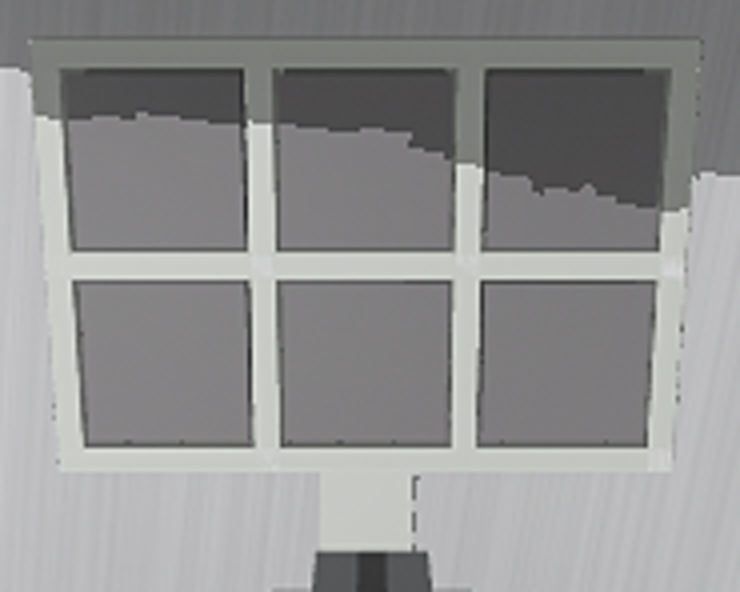

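```bash
cat > fit.py <<'E'
from h import *
def fit(uv,loc,z,s,n='wrist'):
    W=np.array([px2w(n,p,z,s) for p in uv])[:,:2];L=np.array(loc,float)
    wc,lc=W.mean(0),L.mean(0);A=(W-wc);B=(L-lc)
    th=np.arctan2((B[:,0]*A[:,1]-B[:,1]*A[:,0]).sum(),(B*A).sum())
    c,si=np.cos(th),np.sin(th);Rm=np.array([[c,-si],[si,c]]);t=wc-Rm@lc
    print('origin',t.round(4),'yaw',np.degrees(th).round(2),'res mm',((W-(L@Rm.T+t))*1000).round(1).tolist())
    return t,np.degrees(th)
E
python3 - <<'E'
from fit import *
import pickle
s=pickle.load(open('w1.pkl','rb'))
f=lambda ps:[((u+.5)/4-.5+165,(v+.5)/4-.5+92) for u,v in ps]
a=fit(f([(62,470),(670,470),(30,38),(700,38)]),[(-.091,-.062),(.091,-.062),(-.091,.062),(.091,.062)],.038,s)
a=fit(f([(86,446),(646,446),(60,70),(672,68)]),[(-.083,-.054),(.083,-.054),(-.083,.054),(.083,.054)],.038,s)
E
```

```text
origin [ 0.5425 -0.0356] yaw 7.23 res mm [[1.0, 0.5], [-1.0, 0.3], [0.8, -0.3], [-0.8, -0.6]]
origin [ 0.5426 -0.0359] yaw 7.25 res mm [[0.4, 0.3], [-0.7, 0.1], [0.3, -0.3], [0.0, -0.0]]
```

```bash
cat >> h.py <<'E'
def tray2w(lx,ly,o=(.5428,-.0358),yaw=7.25):
    a=np.radians(yaw);return o[0]+np.cos(a)*lx-np.sin(a)*ly,o[1]+np.sin(a)*lx+np.cos(a)*ly
E
python3 -c "
from h import *
goto(*tray2w(0,.029),.056,7.25)"
```

```text
t 1.8 pos [ 0.5447 -0.0428  0.2594] F [-0.3 -1.1  0.9] shift [-0.0361  0.2034 -0.0009] turn [ 0.0008 -0.0017  0.    ] w 0.0002
```

Request:
carry_out:
  series:
    - [[-1,-0.036,0.045,-0.001,0,-0.002,0],[-1,-0.036,0.09,-0.001,0,-0.002,0],[-1,-0.036,0.14,-0.001,0,-0.002,0],[-1,-0.036,0.185,-0.001,0,-0.002,0],[-1,-0.036,0.203,-0.001,0,-0.002,0],[-1,-0.036,0.21,-0.001,0,-0.002,0],[-1,-0.036,0.214,-0.001,0,-0.002,0],[-1,-0.036,0.218,-0.001,0,-0.002,0],[-1,-0.036,0.22,-0.001,0,-0.002,0],[-1,-0.036,0.22,-0.001,0,-0.002,0]]

```text
time_s: 2.8
eef_pos: [0.54, -0.0069, 0.0404]
eef_rot: [0.531, -0.53, 0.467, -0.468]
ft_force: [-0.2, 0.2, 0.6]
gripper_width: 0.0002
```

```bash
python3 -c "
from h import *
goto(*tray2w(.058,.029),.039,7.25)"
```

```text
t 2.8 pos [ 0.54   -0.0069  0.0404] F [-0.2  0.2  0.6] shift [-0.      0.0015  0.0572] turn [-0.001   0.0002  0.0004] w 0.0002
```

Request:
carry_out:
  series:
    - [[-1,0,0.002,0,0,0,0],[-1,0,0.004,0,0,0,0],[-1,0,0.005,0,0,0,0],[-1,0,0.005,0,0,0,0]]

```text
time_s: 3.2
eef_pos: [0.5395, -0.0066, 0.0347]
eef_rot: [0.531, -0.531, 0.467, -0.467]
ft_force: [0.6, 0.6, 0.4]
gripper_width: 0.0003
```

```bash
python3 -c "
from h import *
goto(*tray2w(.058,.029),.039,7.25)"
```

```text
t 3.2 pos [ 0.5395 -0.0066  0.0347] F [0.6 0.6 0.4] shift [ 0.0004 -0.0043  0.0575] turn [ 0.0001  0.0004 -0.0002] w 0.0003
```

Request:
carry_out:
  series:
    - [[-1,0,-0.025,0,0,0,0],[-1,0,-0.027,0.02,0,0,0],[-1,0,-0.027,0.0575,0,0,0],[-1,0,-0.02,0.0575,0,0,0],[-1,0,-0.012,0.0575,0,0,0],[-1,0,-0.007,0.0575,0,0,0],[-1,0,-0.005,0.0575,0,0,0],[-1,0,-0.004,0.0575,0,0,0],[-1,0,-0.004,0.0575,0,0,0]]

```text
time_s: 4.1
eef_pos: [0.5957, 0.0006, 0.0389]
eef_rot: [-0.53, 0.531, -0.467, 0.467]
ft_force: [-5.1, 0.8, 11.5]
gripper_width: 0.0001
```

```bash
python3 -c "
from h import *
goto(*tray2w(.058,-.029),.039,7.25)"
```

```text
t 4.1 pos [0.5957 0.0006 0.0389] F [-5.1  0.8 11.5] shift [ 0.0585 -0.0001  0.0009] turn [0.0012 0.0007 0.0001] w 0.0001
```

```bash
python3 -c "
from h import *
goto(.565,-.386,.2,9.8)"
```

```text
t 4.1 pos [0.5957 0.0006 0.0389] F [-5.1  0.8 11.5] shift [ 0.3796 -0.161  -0.0797] turn [ 0.0012 -0.0438  0.0001] w 0.0001
```

Request:
carry_out:
  series:
    - [[-1,0,-0.05,0,0,0,0],[-1,0.03,-0.1,-0.01,0,-0.02,0],[0.3,0.065,-0.14,-0.02,0,-0.044,0],[0.3,0.11,-0.161,-0.03,0,-0.044,0],[0.3,0.16,-0.161,-0.04,0,-0.044,0],[0.3,0.21,-0.161,-0.05,0,-0.044,0],[0.3,0.255,-0.161,-0.06,0,-0.044,0],[0.3,0.3,-0.161,-0.07,0,-0.044,0],[0.3,0.345,-0.161,-0.08,0,-0.044,0],[0.3,0.38,-0.161,-0.08,0,-0.044,0]]

```text
time_s: 5.1
eef_pos: [0.5629, -0.3904, 0.1994]
eef_rot: [-0.54, 0.541, -0.457, 0.456]
ft_force: [0.6, 0.3, -0.2]
gripper_width: 0.0551
```

Request:
carry_out:
  series:
    - [[0.3,0,0,0,0,0,0],[0.3,0,0,0,0,0,0],[0.3,0,0,0,0,0,0],[0.3,0,0,0,0,0,0]]

```text
time_s: 5.5
eef_pos: [0.5656, -0.3852, 0.2]
eef_rot: [0.541, -0.541, 0.455, -0.455]
ft_force: [-0.5, -0.1, -0.8]
gripper_width: 0.0558
```

```bash
python3 -c "
from h import *
import pickle
s,im=snap('wrist','w2');pickle.dump(s,open('w2.pkl','wb'))
print(s['joint_vel'].round(3))
goto(.565,-.386,.2,9.8)
"
```

```text
[ 0.002  0.001  0.002 -0.006 -0.     0.002  0.   ]
t 5.55 pos [ 0.5656 -0.3854  0.2   ] F [-0.4 -0.1 -0.3] shift [ 0.0005 -0.     -0.0007] turn [ 0.      0.0014 -0.0001] w 0.0555
```

View pics/w2.png

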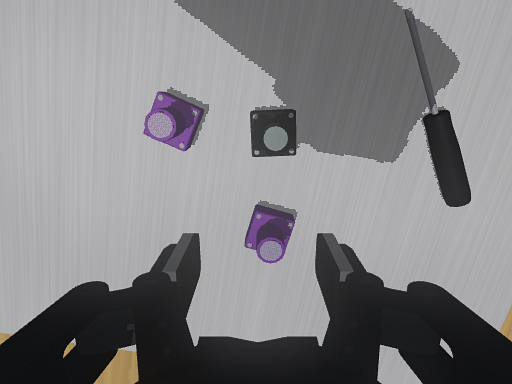

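Run:
```python
from h import *
im=cv2.imread('pics/w2.png')
a=cv2.resize(im[95:175,235:315],None,fx=7,fy=7,interpolation=cv2.INTER_CUBIC);cv2.imwrite('pics/c4.png',np.clip(a*1.8,0,255).astype('uint8'))
```

```text
(no output)
```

View pics/c4.png

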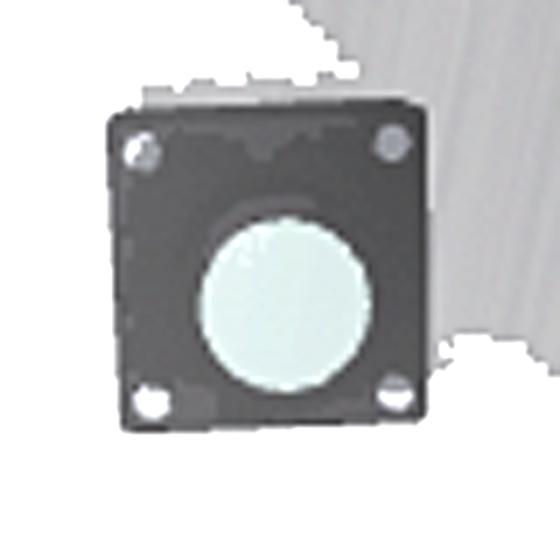

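Run:
```python
from fit import *
import pickle
s=pickle.load(open('w2.pkl','rb'))
f=lambda ps:[((u+.5)/7-.5+235,(v+.5)/7-.5+95) for u,v in ps]
L=[(-1,1),(1,1),(1,-1),(-1,-1)]
a=fit(f([(142,152),(393,143),(395,394),(152,402)]),np.array(L)*.018,.024,s)
a=fit(f([(112,125),(422,108),(424,416),(124,430)]),np.array(L)*.022,.024,s)
print(px2w('wrist',f([(285,305)])[0],.060,s))
```

```text
origin [ 0.5743 -0.3452] yaw 11.9 res mm [[1.1, -0.6], [-0.8, -1.1], [-1.1, 0.6], [0.8, 1.1]]
origin [ 0.5742 -0.345 ] yaw 12.34 res mm [[1.4, -1.0], [-0.7, -1.0], [-1.3, 0.9], [0.5, 1.1]]
[ 0.57435966 -0.34501659  0.06      ]
```

```bash
python3 -c "
from h import *
goto(.5743,-.3450,.038,11.8)
"
```

```text
t 5.55 pos [ 0.5656 -0.3854  0.2   ] F [-0.4 -0.1 -0.3] shift [-0.0383  0.162   0.0155] turn [ 0.     -0.0335 -0.0001] w 0.0555
```

Request:
carry_out:
  series:
    - [[0.3,-0.0383,0.03,0.0155,0,-0.0335,0],[0.3,-0.0383,0.06,0.0155,0,-0.0335,0],[0.3,-0.0383,0.08,0.0155,0,-0.0335,0],[0.3,-0.0383,0.1,0.0155,0,-0.0335,0],[0.3,-0.0383,0.13,0.0155,0,-0.0335,0],[0.3,-0.0383,0.15,0.0155,0,-0.0335,0],[0.3,-0.0383,0.162,0.0155,0,-0.0335,0],[0.3,-0.0383,0.162,0.0155,0,-0.0335,0],[0.3,-0.0383,0.162,0.0155,0,-0.0335,0]]

```text
time_s: 6.45
eef_pos: [0.5746, -0.346, 0.0387]
eef_rot: [0.549, -0.548, 0.446, -0.447]
ft_force: [0.3, -0.0, 0.6]
gripper_width: 0.0556
```

```bash
python3 -c "
from h import *
goto(.5743,-.3450,.038,11.8)
snap('wrist','w3')
"
```

```text
t 6.45 pos [ 0.5746 -0.346   0.0387] F [ 0.3 -0.   0.6] shift [-0.001   0.0007 -0.0001] turn [-0.0006 -0.0011  0.0004] w 0.0556
```

View pics/w3.png

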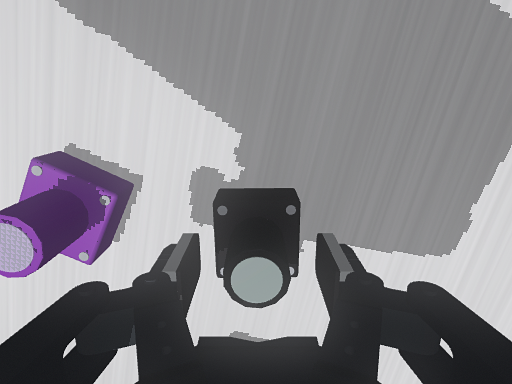

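Centred between the fingers, with the module's barrel at about (257,280) and its housing square to the jaws. I'll close and lift.

Request:
carry_out:
  series:
    - [[-0.2,-0.001,0,0,0,0,0],[-0.6,-0.001,0,0,0,0,0],[-1,-0.001,0,0,0,0,0],[-1,-0.001,0,0,0,0,0],[-1,-0.001,0,0,0,0,0],[-1,-0.001,-0.01,0,0,0,0],[-1,-0.001,-0.03,0,0,0,0],[-1,-0.001,-0.07,0,0,0,0],[-1,-0.001,-0.11,0,0,0,0],[-1,-0.001,-0.11,0,0,0,0]]

```text
time_s: 7.5
eef_pos: [0.5763, -0.346, 0.1542]
eef_rot: [0.549, -0.548, 0.443, -0.449]
ft_force: [1.1, -0.3, -1.9]
gripper_width: 0.0263
```

```bash
python3 -c "
from h import *
import pickle
s,im=snap('wrist','w4');pickle.dump(s,open('w4.pkl','wb'))
goto(*tray2w(0,.029),.14,7.25+.0)
"
```

```text
t 7.55 pos [ 0.5751 -0.3457  0.1512] F [ 0.1 -0.  -3.8] shift [-0.339   0.0101  0.0335] turn [-0.0035  0.0778  0.0033] w 0.0266
```

View pics/w4.png

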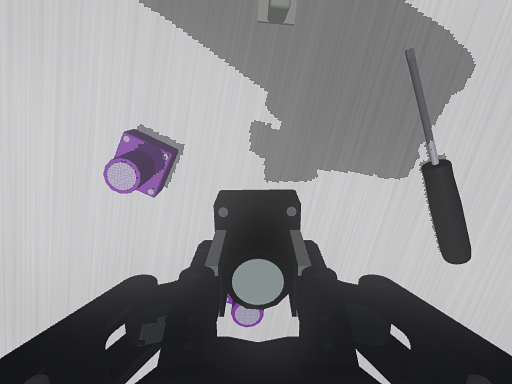

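Run:
```python
from h import *
import pickle
s=pickle.load(open('w4.pkl','rb'))
for h,uv in((.022,(257.5,281.5)),(-.014,(222.5,211)),(-.014,(291.5,211))):
    p=px2w('wrist',uv,s['eef_pos'][2]+h,s);print((totool(s,p-s['eef_pos'])*1000).round(1))
s=pickle.load(open('w2.pkl','rb'))
```

```text
[ -0.7 -22.    0.4]
[-17.7  13.8 -16.9]
[-17.6  14.   17.2]
```

Request:
carry_out:
  series:
    - [[-1,-0.03,0,0.003,0,0.02,0],[-1,-0.07,0,0.007,0,0.04,0],[-1,-0.11,0,0.011,0,0.06,0],[-1,-0.155,0,0.015,0,0.078,0],[-1,-0.2,0,0.02,0,0.078,0],[-1,-0.245,0,0.025,0,0.078,0],[-1,-0.285,0,0.029,0,0.078,0],[-1,-0.32,0.005,0.032,0,0.078,0],[-1,-0.339,0.01,0.0335,0,0.078,0],[-1,-0.339,0.01,0.0335,0,0.078,0]]

```text
time_s: 8.55
eef_pos: [0.5367, -0.0033, 0.1369]
eef_rot: [-0.531, 0.532, -0.467, 0.466]
ft_force: [0.2, -1.0, -2.7]
gripper_width: 0.0267
```

Request:
carry_out:
  series:
    - [[-1,0,0,0,0,0,0],[-1,0,0,0,0,0,0],[-1,0,0,0,0,0,0]]

```text
time_s: 8.85
eef_pos: [0.5379, -0.0074, 0.1377]
eef_rot: [-0.53, 0.53, -0.468, 0.468]
ft_force: [-0.2, -0.2, -3.4]
gripper_width: 0.0263
```

```bash
python3 -c "
from h import *
import pickle
s,im=snap('wrist','w5');pickle.dump(s,open('w5.pkl','wb'))
goto(*tray2w(0,.0285),.1,7.25)
cv2.imwrite('pics/c5.png',cv2.resize(im[60:320,120:400,::-1],None,fx=2.3,fy=2.3,interpolation=cv2.INTER_CUBIC))
"
```

```text
t 8.9 pos [ 0.5379 -0.0072  0.1377] F [ 0.4  0.1 -2.1] shift [0.0005 0.0377 0.0012] turn [ 0.0002 -0.0013  0.    ] w 0.0264
```

View pics/c5.png

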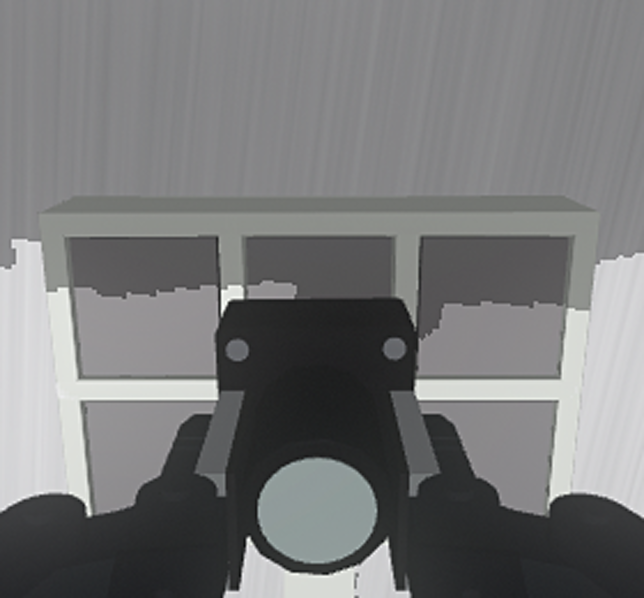

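Run:
```python
from fit import *
import pickle
s=pickle.load(open('w5.pkl','rb'))
f=lambda ps:[((u+.5)/2.3-.5+120,(v+.5)/2.3-.5+60) for u,v in ps]
o,y=fit(f([(65,236),(575,236),(243,236),(396,236),(78,380),(562,379),(42,212),(598,212)]),[(-.083,.054),(.083,.054),(-.025,.054),(.025,.054),(-.083,.004),(.083,.004),(-.091,.062),(.091,.062)],.038,s)
print(tray2w(0,.029,o,y),tray2w(0,.029))
goto(*tray2w(0,.0285,o,y),.1,y)
```

```text
origin [ 0.5427 -0.036 ] yaw 7.17 res mm [[0.3, 0.2], [-0.2, -0.0], [0.1, 0.1], [-0.3, 0.0], [-0.1, -0.2], [0.1, 0.1], [1.6, 0.2], [-1.5, -0.4]]
(np.float64(0.5390422085534982), np.float64(-0.0072470598683933365)) (np.float64(0.5391402298950609), np.float64(-0.007031856459288263))
t 8.9 pos [ 0.5379 -0.0072  0.1377] F [ 0.4  0.1 -2.1] shift [0.0007 0.0377 0.0011] turn [0.0002 0.0001 0.    ] w 0.0264
```

Request:
carry_out:
  series:
    - [[-1,0.0007,0.01,0.0011,0,0,0],[-1,0.0007,0.025,0.0011,0,0,0],[-1,0.0007,0.037,0.0011,0,0,0],[-1,0.0007,0.047,0.0011,0,0,0],[-1,0.0007,0.052,0.0011,0,0,0],[-1,0.0007,0.057,0.0011,0,0,0],[-1,0.0007,0.061,0.0011,0,0,0],[-1,0.0007,0.065,0.0011,0,0,0],[-1,0.0007,0.067,0.0011,0,0,0],[-1,0.0007,0.067,0.0011,0,0,0]]

```text
time_s: 9.9
eef_pos: [0.5391, -0.0069, 0.0707]
eef_rot: [0.531, -0.531, 0.467, -0.467]
ft_force: [-0.7, 0.0, -1.0]
gripper_width: 0.0265
```

```bash
python3 -c "
from h import *
s,im=snap('wrist','w6')
goto(*tray2w(0,.0285),.058,7.2)
cv2.imwrite('pics/c6.png',cv2.resize(im[60:320,120:400,::-1],None,fx=2.3,fy=2.3,interpolation=cv2.INTER_CUBIC))
"
```

```text
t 9.95 pos [ 0.5391 -0.0069  0.0709] F [ 0.8  0.4 -2. ] shift [0.0006 0.0129 0.    ] turn [-0.0001  0.0009 -0.    ] w 0.0263
```

View pics/c6.png

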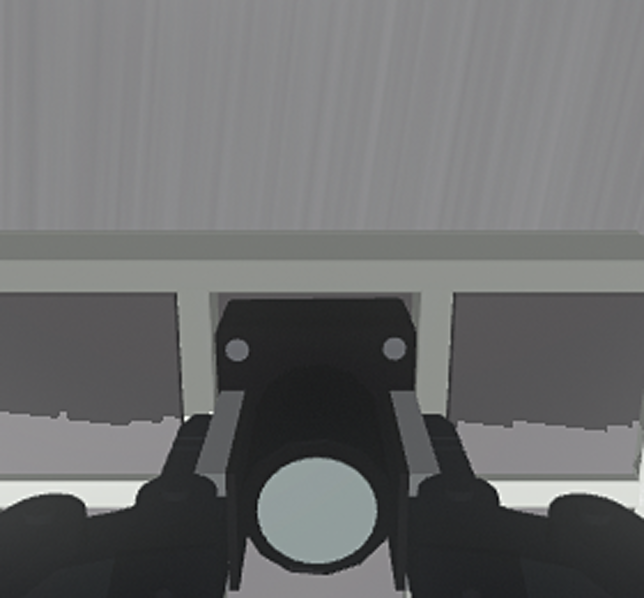

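Request:
carry_out:
  series:
    - [[-1,0,0.004,0,0,0,0],[-1,0,0.008,0,0,0,0],[-1,0,0.012,0,0,0,0],[-1,0,0.013,0,0,0,0],[-1,0,0.013,0,0,0,0]]

```text
time_s: 10.45
eef_pos: [0.5389, -0.0069, 0.0575]
eef_rot: [-0.53, 0.531, -0.468, 0.467]
ft_force: [-0.7, -0.3, -1.1]
gripper_width: 0.0265
```

Request:
carry_out:
  series:
    - [[-0.2,0,0,0,0,0,0],[0.2,0,0,0,0,0,0],[0.3,0,0,0,0,0,0],[0.3,0,0,0,0,0,0],[0.3,0,-0.01,0,0,0,0],[0.3,0,-0.04,0,0,0,0],[0.3,0,-0.08,0,0,0,0],[0.3,0,-0.12,0,0,0,0],[0.3,0,-0.12,0,0,0,0]]

```text
time_s: 11.35
eef_pos: [0.5413, -0.0066, 0.1833]
eef_rot: [0.532, -0.529, 0.465, -0.469]
ft_force: [0.4, 0.3, -0.5]
gripper_width: 0.0556
```

```bash
python3 -c "
from h import *
s,im=snap('wrist','w7')
goto(*tray2w(0,-.167),.1,7.2)
"
```

```text
t 11.4 pos [ 0.5403 -0.0069  0.1809] F [-0.4 -0.9 -1.1] shift [ 0.1959  0.0811 -0.0015] turn [-0.0046  0.0007  0.0013] w 0.0558
```

View pics/w7.png

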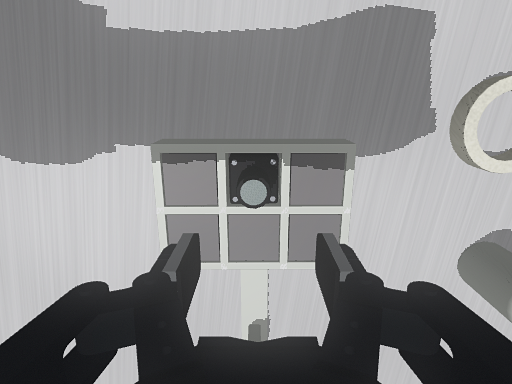

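```bash
python3 -c "
from h import *
s=monitor.state()
for z in(.078,.096): print('pred',w2px('wrist',[*tray2w(0,.029),z],s))
a=viewer.grab_frame('scene');cv2.imwrite('pics/s1.png',cv2.resize(a[160:250,220:330,::-1],None,fx=5,fy=5))
for z in(.078,.096): p=w2px('scene',[*tray2w(0,.029),z]);print('scene',p,(p-[220,160])*5)
"
```

```text
pred [255.14560577 193.04366929]
pred [255.06509462 200.24113152]
scene [300.30826054 190.71953552] [401.5413027  153.59767762]
scene [300.92894441 186.91951628] [404.64472204 134.59758141]
```

View pics/s1.png

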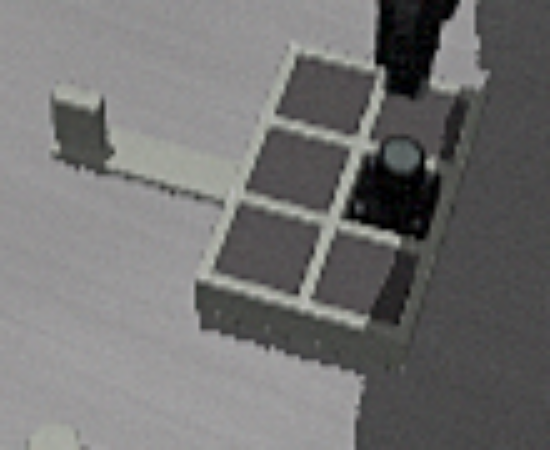

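Request:
carry_out:
  series:
    - [[0.3,0.04,0.01,0,0,0,0],[0.3,0.085,0.02,-0.001,0,0,0],[0.3,0.13,0.04,-0.001,0,0,0],[0.3,0.17,0.06,-0.0015,0,0,0],[0.3,0.196,0.08,-0.0015,0,0,0],[0.3,0.196,0.08,-0.0015,0,0,0],[0.3,0.196,0.08,-0.0015,0,0,0],[0.3,0.196,0.08,-0.0015,0,0,0]]

```text
time_s: 12.25
eef_pos: [0.5624, -0.2003, 0.0979]
eef_rot: [0.531, -0.531, 0.467, -0.467]
ft_force: [0.1, 0.6, 0.8]
gripper_width: 0.0558
```

```bash
python3 -c "
from h import *
s,im=snap('wrist','w8')
goto(*tray2w(0,-.167),.021,7.2)
"
```

```text
t 12.3 pos [ 0.5626 -0.2003  0.0982] F [-0.1  0.5 -0.1] shift [0.0013 0.0772 0.0011] turn [-0.0004  0.0025 -0.0003] w 0.0555
```

View pics/w8.png

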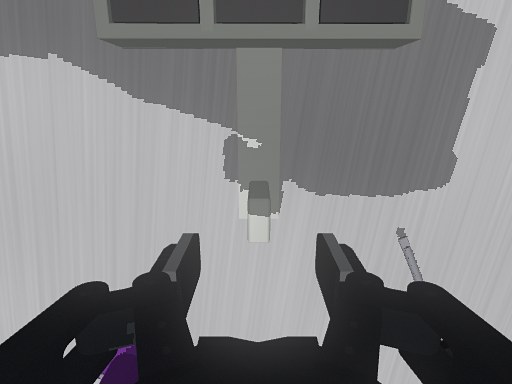

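Request:
carry_out:
  series:
    - [[0.2,0.001,0.03,0.001,0,0,0],[0.2,0.001,0.05,0.001,0,0,0],[0.2,0.001,0.067,0.001,0,0,0],[0.2,0.001,0.076,0.001,0,0,0],[0.2,0.001,0.076,0.001,0,0,0],[-0.3,0.001,0.076,0.001,0,0,0],[-0.6,0.001,0.076,0.001,0,0,0],[-1,0.001,0.076,0.001,0,0,0],[-1,0.001,0.076,0.001,0,0,0],[-1,0.001,0.076,0.001,0,0,0]]

```text
time_s: 13.3
eef_pos: [0.5639, -0.2026, 0.0228]
eef_rot: [0.531, -0.53, 0.467, -0.468]
ft_force: [-1.7, 0.0, 5.7]
gripper_width: 0.0133
```

```bash
python3 -c "
from h import *
s,im=snap('wrist','w9')
goto(*tray2w(0,-.167),.021,7.2)
print(s['joint_positions'].round(2))
"
```

```text
t 13.35 pos [ 0.5639 -0.2026  0.0228] F [-1.2 -0.2  5.7] shift [-0.0011  0.0018  0.0001] turn [-0.0011  0.0009  0.0007] w 0.0132
[ 0.63  0.7  -0.45  1.8   0.43  0.74  0.08]
```

View pics/w9.png

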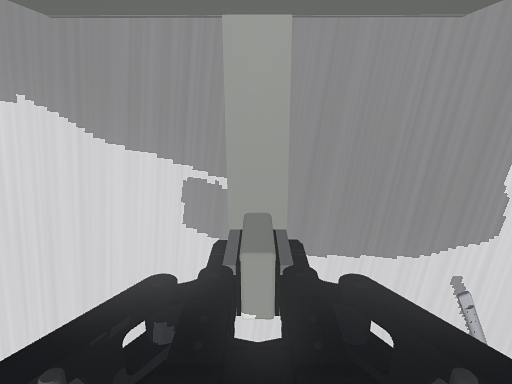

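```bash
python3 -c "
from h import *
goto(.535,-.07,.0225,-4.5)
"
```

```text
t 13.35 pos [ 0.5639 -0.2026  0.0228] F [-1.2 -0.2  5.7] shift [-0.1352  0.0002 -0.012 ] turn [-0.0012  0.2051  0.0006] w 0.0132
```

Request:
carry_out:
  series:
    - [[-1,-0.006,0,-0.001,0,0.01,0],[-1,-0.02,0,-0.002,0,0.03,0],[-1,-0.038,0,-0.003,0,0.057,0],[-1,-0.056,0,-0.005,0,0.085,0],[-1,-0.074,0,-0.007,0,0.112,0],[-1,-0.092,0,-0.008,0,0.14,0],[-1,-0.11,0,-0.01,0,0.167,0],[-1,-0.125,0,-0.011,0,0.19,0],[-1,-0.133,0,-0.012,0,0.202,0],[-1,-0.135,0,-0.012,0,0.205,0]]

```text
time_s: 14.35
eef_pos: [0.5349, -0.0705, 0.0227]
eef_rot: [-0.48, 0.48, -0.519, 0.52]
ft_force: [-0.2, -10.4, 6.2]
gripper_width: 0.0134
```

```bash
python3 -c "
from h import *
s,im=snap('top','t2')
cv2.imwrite('pics/c7.png',cv2.resize(im[140:285,40:240,::-1],None,fx=4,fy=4,interpolation=cv2.INTER_CUBIC))
s,im=snap('scene','s2')
goto(.540,.108,.0225,-4.5)
"
```

```text
t 14.45 pos [ 0.5349 -0.0705  0.0227] F [-2.2 -1.4  7.5] shift [-0.1783  0.     -0.009 ] turn [-0.0011 -0.0003  0.001 ] w 0.0132
```

View pics/c7.png

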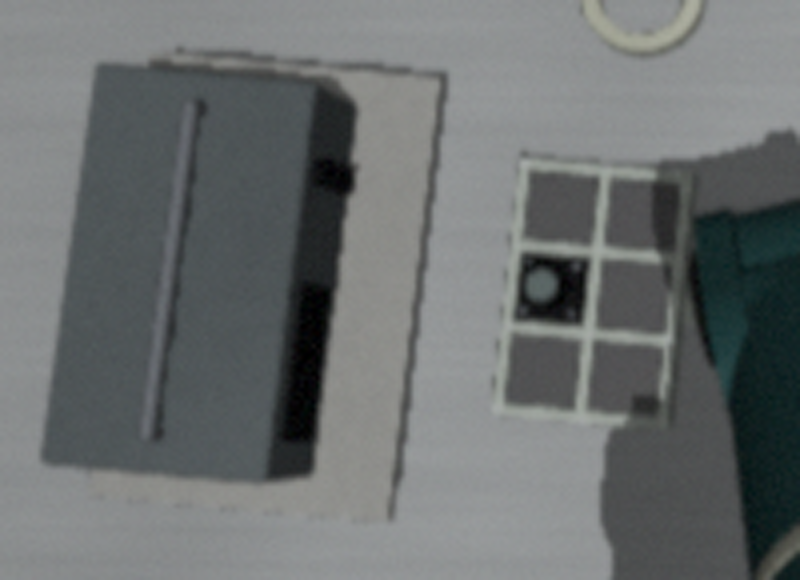

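View pics/s2.png

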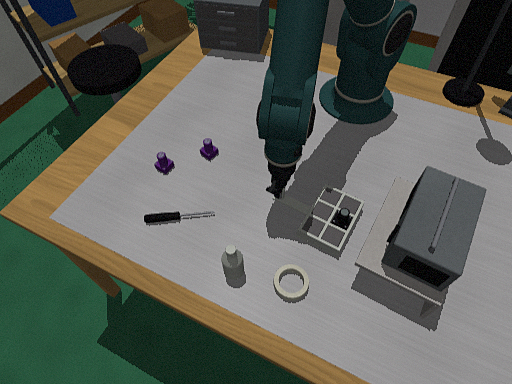

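Run:
```python
from fit import *
f=lambda ps:[((u+.5)/4-.5+40,(v+.5)/4-.5+140) for u,v in ps]
o,y=fit(f([(668,425),(692,172),(494,411),(522,155)]),[(-.091,-.062),(.091,-.062),(-.091,.062),(.091,.062)],.038,None,'top')
A,B=[px2w('top',p,.102) for p in f([(443,73),(390,520)])]
u=(A-B)[:2]/np.linalg.norm((A-B)[:2]);n=np.array([-u[1],u[0]])
for lx,ly in[(-.091,-.062),(.091,-.062),(-.091,.062),(.091,.062)]:
    p=np.array(tray2w(lx,ly,o,y))-((A+B)/2)[:2];print((p@u).round(4),(p@n).round(4))
```

```text
origin [0.5504 0.0941] yaw -4.36 res mm [[1.4, 0.6], [-1.8, 1.5], [0.6, -1.1], [-0.2, -1.0]]
-0.0751 -0.1703
0.1069 -0.1698
-0.0755 -0.0463
0.1065 -0.0458
```

Request:
carry_out:
  series:
    - [[-1,-0.006,0,0,0,0,0],[-1,-0.02,0,-0.001,0,0,0],[-1,-0.04,0,-0.002,0,0,0],[-1,-0.06,0,-0.003,0,0,0],[-1,-0.08,0,-0.004,0,0,0],[-1,-0.1,0,-0.005,0,0,0],[-1,-0.115,0,-0.006,0,0,0],[-1,-0.128,0,-0.007,0,0,0],[-1,-0.138,0,-0.008,0,0,0],[-1,-0.14,0,-0.008,0,0,0]]

```text
time_s: 15.45
eef_pos: [0.5381, 0.0699, 0.0227]
eef_rot: [-0.48, 0.48, -0.519, 0.52]
ft_force: [-2.8, -12.4, 13.5]
gripper_width: 0.0136
```

```bash
python3 -c "
from h import *
s,im=snap('scene','s3');snap('wrist','w10')
goto(.540,.108,.0225,-4.5)
cv2.imwrite('pics/c8.png',cv2.resize(im[100:340,220:500,::-1],None,fx=2.4,fy=2.4))
"
```

```text
t 15.55 pos [0.5381 0.0699 0.0227] F [-0.3 -2.7  7.6] shift [-0.0382  0.0002 -0.0011] turn [-0.0013 -0.0004  0.0006] w 0.0136
```

View pics/c8.png

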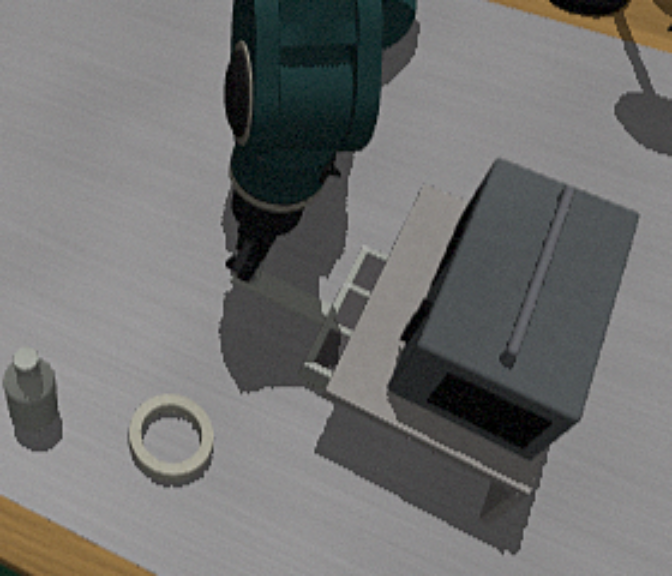

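View pics/w10.png

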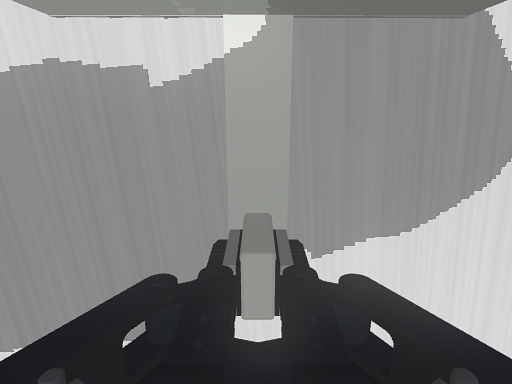

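Request:
carry_out:
  series:
    - [[-1,-0.005,0,0,0,0,0],[-1,-0.015,0,0,0,0,0],[-1,-0.025,0,0,0,0,0],[-1,-0.034,0,-0.001,0,0,0],[-1,-0.039,0,-0.001,0,0,0],[-1,-0.04,0,-0.001,0,0,0],[-1,-0.04,0,-0.001,0,0,0],[-1,-0.04,0,-0.001,0,0,0]]

```text
time_s: 16.35
eef_pos: [0.5404, 0.109, 0.0227]
eef_rot: [-0.48, 0.48, -0.519, 0.52]
ft_force: [0.1, -6.8, 8.3]
gripper_width: 0.0131
```

```bash
python3 -c "
from h import *
s,im=snap('scene','s4');s,w=snap('wrist','w11');s,t=snap('top','t4')
goto(.540,.108,.0225,-4.5)
cv2.imwrite('pics/c9.png',np.vstack([cv2.resize(im[180:310,300:460,::-1],(480,390)),]))
cv2.imwrite('pics/c10.png',cv2.resize(t[140:285,40:240,::-1],None,fx=4,fy=4,interpolation=cv2.INTER_CUBIC))
"
```

```text
t 16.5 pos [0.5404 0.109  0.0227] F [-0.9 -7.   8.9] shift [ 0.0011  0.0002 -0.0003] turn [-0.0014 -0.0013  0.001 ] w 0.0137
```

View pics/c9.png

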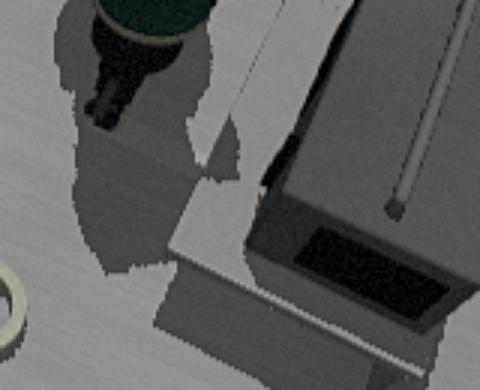

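View pics/w11.png

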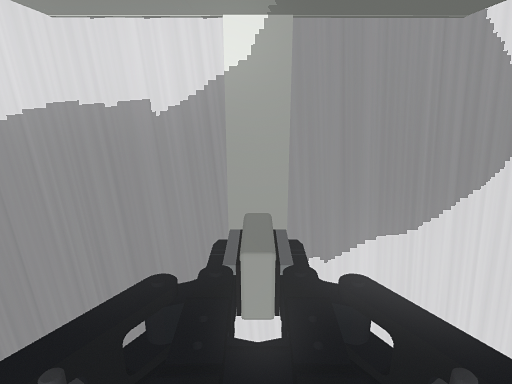

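View pics/c10.png

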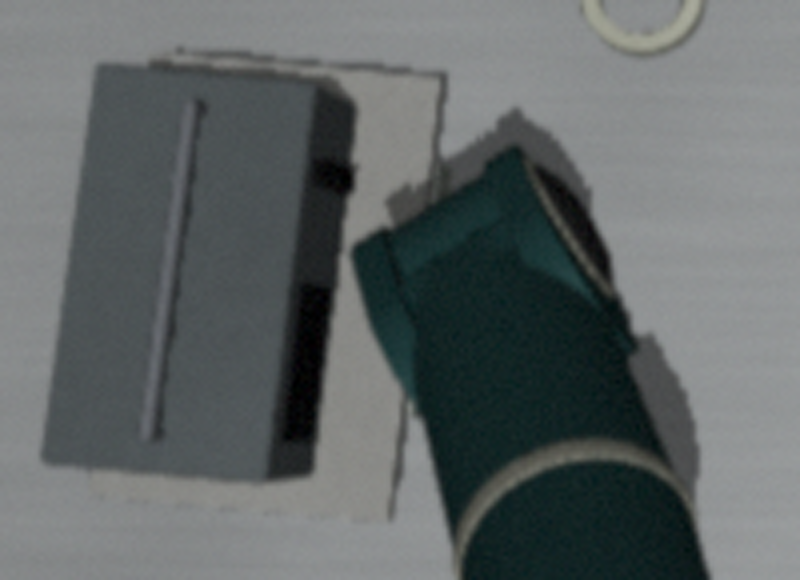

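Request:
carry_out:
  series:
    - [[-0.4,0,0,0,0,0,0],[0.1,0,0,0,0,0,0],[0.2,0,0,0,0,0,0],[0.2,0,0,0,0,0,0],[0.2,0,-0.02,0,0,0,0],[0.2,0,-0.05,0,0,0,0],[0.2,0.02,-0.08,0,0,0,0],[0.2,0.06,-0.1,0,0,0,0],[0.2,0.1,-0.11,0,0,0,0],[0.2,0.15,-0.12,0,0,0,0]]

```text
time_s: 17.5
eef_pos: [0.5279, -0.0389, 0.1425]
eef_rot: [-0.481, 0.48, -0.519, 0.519]
ft_force: [1.6, -0.3, 0.0]
gripper_width: 0.051
```

Request:
carry_out:
  series:
    - [[0.2,0.04,0,0,0,0,0],[0.2,0.08,0,0,0,0,0],[0.2,0.12,0,0,0,0,0],[0.2,0.12,0,0,0,0,0],[0.2,0.12,0,0,0,0,0]]

```text
time_s: 18.0
eef_pos: [0.5183, -0.1585, 0.1415]
eef_rot: [0.48, -0.48, 0.52, -0.519]
ft_force: [0.6, 1.3, 0.9]
gripper_width: 0.0518
```

```bash
python3 -c "
from h import *
import pickle
s,im=snap('scene','s5');s,t=snap('top','t5');s,w=snap('wrist','w12');pickle.dump(s,open('w12.pkl','wb'))
goto(.540,.108,.0225,-4.5)
cv2.imwrite('pics/c11.png',np.vstack([cv2.resize(im[150:310,240:460,::-1],(660,480)),]))
cv2.imwrite('pics/c12.png',cv2.resize(t[140:285,40:240,::-1],None,fx=4,fy=4,interpolation=cv2.INTER_CUBIC))
"
```

```text
t 18.15 pos [ 0.5188 -0.1567  0.1416] F [-0.1  0.1 -0.6] shift [-0.2655  0.1193  0.0009] turn [-0.      0.0019 -0.0005] w 0.0518
```

View pics/c11.png

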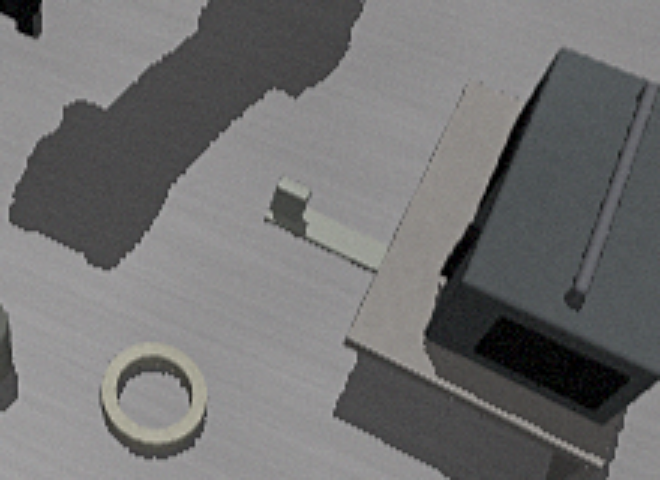

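View pics/c12.png

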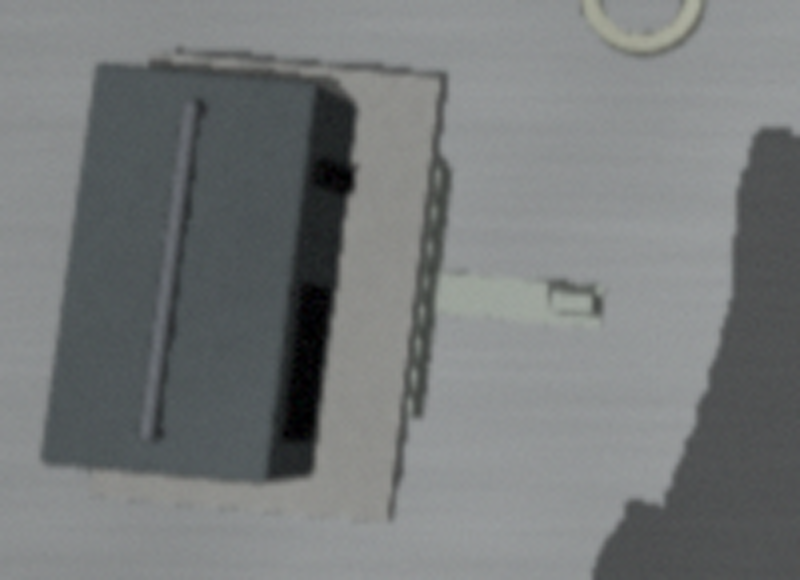

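View pics/w12.png

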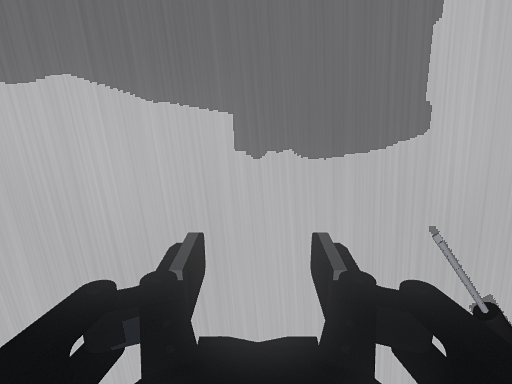

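Run:
```python
from fit import *
f=lambda ps:[((u+.5)/4-.5+40,(v+.5)/4-.5+140) for u,v in ps]
A,B=[px2w('top',p,.102) for p in f([(443,73),(390,520)])]
m=((A+B)/2)[:2];u=(A-B)[:2]/np.linalg.norm((A-B)[:2]);n=np.array([-u[1],u[0]])
def sh(p):p=p[:2]-m;return ((p@u).round(4),(p@n).round(4))
for q in [(448,165),(420,415)]:
    print('bottom z0',sh(px2w('top',f([q])[0],0.)),'z.038',sh(px2w('top',f([q])[0],.038)))
print('tab', sh(px2w('top',f([(574,301)])[0],.05)))
for p in ((-.091,-.062),(.091,-.062)):
  t=np.array([.5404,.109]);
for sx in(-.084,.098):
  for y in(0,.01):
    w=m+u*sx+n*y
    print(sx,y,[((w2px('top',[*w,z])-[40,140])*4).round(0).tolist() for z in(0,.038)])
```

```text
bottom z0 (np.float64(0.0985), np.float64(0.0139)) z.038 (np.float64(0.0946), np.float64(0.0048))
bottom z0 (np.float64(-0.0832), np.float64(0.013)) z.038 (np.float64(-0.0821), np.float64(0.0038))
tab (np.float64(0.0061), np.float64(-0.0968))
-0.084 0 [[436.0, 416.0], [424.0, 417.0]]
-0.084 0.01 [[422.0, 415.0], [409.0, 415.0]]
0.098 0 [[465.0, 166.0], [454.0, 159.0]]
0.098 0.01 [[452.0, 165.0], [440.0, 158.0]]
```

```bash
python3 -c "
from h import *
s=monitor.state();print(s['joint_vel'].round(3),s['ft_force'].round(1))
print(finish_job())"
```

```text
[-0.004 -0.001  0.003  0.001  0.     0.002  0.002] [-0.1  0.1 -0.6]
the job is handed in; nothing more can be done
None
```

I set the camera module in the free pocket, slid the tray under the shelf, released it and handed the job in at about 18 s.

- **Finding the pocket:** I pressed only two plates. Plate 5 sank about 9 mm at under 1 N. Plate 6 resisted with 11.5 N, so it covers a sample. As only one pocket is free, I did not press the other four.
- **Camera module:** I gripped it by the barrel, turned it to match the tray, lowered it into pocket 5 and let go. Afterwards its barrel top appeared where a fully seated module should, within 1–2 px in the wrist and scene pictures.
- **Tray:** I gripped it by the tab, turned it parallel to the shelf, slid it in along the bench and let go. The last top picture puts the block's near edge about 8–14 mm inside the deck's edge, with the spread coming from different features. The block sits 7 mm off the shelf's middle. Only the bar and tab stick out.

At the end the arm stood still about 0.27 m from the tab, with under 1 N at the wrist.

- **Unconfirmed:** The deck hides the module, so I could not check it again after the slide. Wrist force during the slide stayed low, about 13 N at most at the readings between moves, from friction and a slight downward press.
- **Disagreement:** The top and wrist cameras differed by about 3 mm on the tray's position. The final margin is larger than that.

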